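# Lock a pour spout on its canister with a snap ring

## Task

Lock the red pour spout down on the steel canister with the loose snap ring: pinch the ring's two upright eyes together so that the ring spreads, carry it level over the canister's stem, press the sprung spout down with the still spread ring until the spout comes to its stop, then let the ring contract into the groove under the stem's head and let go. Press by feel, never harder than about 20 N on the canister, and leave the mug and the scraper where they are.

Things in the scene. Friction and masses are not known exactly. Their poses are not given: they have to be found in the camera images.
- ring: One half of the loose steel snap ring (50 g, 4 mm thick, lying flat). The ring is two interlocking C-shaped halves that slide on each other along y; it measures 44 mm in x, 61 mm in y and has an upright eye at each y end. Origin: underside, at the bore's centre when shut; z up. This half has the -y eye and the +y jaw; when spread, the bore's centre lies half the spread to -y of this origin.
- eye_a (a point): On the outer face of the -y eye, 30 mm above the ring's underside, mid-width. Eye: flat upright tab 16 mm wide (x), 4 mm thick (y), 46 mm high, flat up to 38 mm, with a small hole. Outer faces of the two eyes: 61 mm apart at rest, 52 mm when fully spread. The bore's centre is always midway between eye_a and eye_b.
- eye_b (a point): The same point on the outer face of the other (+y) eye, 30 mm above the ring's underside.
- jaw (a joint): Spread of the ring in m: 0 shut (bore 21 mm), 0.009 at its own hard stop (bore 30 mm). The legs cross, so pinching the eyes together spreads the ring; a spring resists with 5 N at 0 and 9 N at 0.009 and shuts it when let go. A pinch of 25 to 35 N holds it fully spread and keeps it from slipping in the fingers.
- canister: Steel canister, 84 mm in diameter, 60 mm tall, fixed on a glass shelf whose top is 50 mm above the work surface. Origin: centre of its foot, z up. The red spout's collar, 42 mm in diameter, slides on the stem; its tube, 15 mm thick, points to -x, reaches 70 mm from the axis and stays 5 mm below the collar's flat top.
- stem (a point): Fixed point on the canister's axis, 106 mm above its foot: nominal height of the stem head's underside. The stem is screwed in by an unmeasured amount, so the true underside is up to 11 mm higher or lower. Head: 26 mm in diameter, 20 mm tall, bevelled top; below it the groove, 20 mm in diameter. All round and coaxial.
- spout_stop (a point): Fixed point on the canister's axis, 100.2 mm above its foot: nominal height of the collar's top at its lower stop (5.8 mm below the head's underside, same unmeasured shift). Sprung up, the collar's top is 4 mm above the head's underside. It yields 9.8 mm: 2.5 N at first, 6 N at the end, then a firm stop. Past 8 mm the 4 mm thick ring fits in the groove.
- mug: Olive ceramic mug, empty, 76 mm in diameter, 82 mm tall, handle to +y; origin at the centre of its foot. A bystander.
- scraper: Stainless scraper lying on the shelf: black grip 100 mm long in y, blade 95 mm wide at its +y end (to y = 113 mm), 12 mm tall; origin mid-grip, underside. A bystander.

How it is judged:
On the way, in this order (a step that is already met when the one before it is completed fails the run):
1. the ring, spread by its eyes, is lifted off the shelf (value of joint jaw above 0.007 m and height (world z) of ring above 0.075 m), for 0.2 s.
2. the spread ring is around the stem and presses the spout down (value of joint jaw above 0.0065 m and horizontal distance between ring and canister below 0.008 m and contact force between ring and canister above 3.5 N and z of ring in the frame of canister below 0.115 m), for 0.1 s.
At the end, for the whole second after the job is handed in: The ring is shut (spread under 3 mm) in the groove below the stem's head: within 3 mm of the canister's axis, underside less than 115 mm above its foot, level within 0.12 rad, at rest, holding the sprung spout down (contact force over 3 N) (value of joint jaw below 0.003 m and horizontal distance between ring and canister below 0.003 m and z of ring in the frame of canister below 0.115 m and angle between ring's own z axis and vertical below 0.12 rad and contact force between ring and canister above 3 N and linear speed of ring below 0.02 m/s); the robot touches nothing.
It fails at once if the ring is pressed on the spout, stem or canister with more than 22 N (contact force between ring and canister above 22 N).
It fails at once if the mug is displaced by over 25 mm or tipped (distance of mug from where it was at the start of the episode above 0.025 m or angle between mug's own z axis and vertical above 0.35 rad).
It fails at once if the scraper is displaced by over 25 mm (distance of scraper from where it was at the start of the episode above 0.025 m).
It also fails if it takes over 51 s, if anything falls off the work surface, if the arm or the gripper's body presses on something with over 40 N, if the wrist force passes 120 N, or if a joint passes its speed limit or range.

## Robot

A 6-joint arm with a two-finger parallel gripper is mounted at the origin on the work surface. World frame = base frame: x ahead of the robot, y to its left, z up, the work surface at z = 0. Lengths are in m, angles in rad, forces in N, time in s.
With the tool pointing down it reaches from about 0.35 to 0.775 m from the base axis. Payload 7.3 kg.
Tool frame: the origin (TCP) lies at the very end of the fingers, on their centre line; the grasp point (between the pads) lies 19 mm behind it; z points along the fingers, y is the direction in which the jaws open and shut (so a half turn about z gives the same grasp; the last joint's range is limited). The gripper opens to 92 mm and grips with 3 to 60 N. Pads are 19 mm wide; open, the fingers measure 130 mm over their backs; the gripper's body (75 mm by 190 mm) begins 47 mm behind the grasp point.
Start: joints at [1.122, 0.342, 1.524, -0, 1.275, -0.146], TCP at [0.157, 0.501, 0.227] pointing down, gripper open.
Joint ranges: [-2.53, 2.53], [-0.77, 2.02], [0.04, 2.7], [-1, 4.14], [0.28, 2.66], [-3.11, 3.11]. Speed limits (rad/s): [2.57, 2.57, 3.14, 3.14, 3.14, 3.14].

## Interface

Orientations are given as [roll, pitch, yaw] about the fixed x, y, z axes, in that order (R = Rz(yaw) Ry(pitch) Rx(roll)).
In Python, from cell import robot gives the robot as it stands. The module is installed in compiled form; this text tells all that it offers.
- The arm moves only by the tool carry_out, never from a script. Its argument "series" is a list of rows, each an object with "jaw": the opening in per cent of the stroke, from 0 (shut) to 100 (fully open); "travel": the shift along the tool's x, y, z in units of 60 mm (1.0 is 60 mm), a list of three; "twist": the turn about the tool's z in units of 6 degrees (1.0 is 6 degrees). A call has 1 to 8 rows; each row shifts and turns the commanded pose from where the row before left it, along the tool's axes as they then stand; what a row does not reach is not made up. A row lasts 1/8 s, in which the tool goes at most 62.5 mm and 10.7 degrees, less where a joint would pass 70% of its speed; a pose out of reach is approached as far as the arm can. A call is refused whole if a number of a shift passes 1 or a number of a turn 1, either way. A call with a gripper value outside its range is refused whole. The fingers move at their own pace and stop on an object; "squeeze" is the grip in N (left out, the last holds). Time passes only in rows, so rows that do not move let the fingers close. It gives the time, the measured TCP pose, the force and the opening at its end, in the units of the state.
- robot.observe(): the state, without advancing time (a new reading comes with each control period).
- robot.read_camera(name): name is "side" or "top" or "wrist"; returns the picture (384x512x3 uint8, blue, green, red); there is no depth.
- robot.calibration(name): a dict with "intrinsics" (3x3 intrinsics, pixels), "cam_to_world" (4x4, takes a point from camera to world coordinates); the wrist camera has in their place "tool_from_camera" (4x4, takes a point from camera to tool coordinates, whose origin is the TCP and whose axes are the flange's). Camera axes: x right, y up, looking along -z (the intrinsics and any distortion apply to the point x, -y, -z); pixel columns grow to the right and rows downward; lengths in m; the calibration is good to about 2 mm. A picture is of the moment at which its call begins: read the wrist's pose just before it. calibration takes no time and is no camera call.
- robot.hand_in(): hands the job in, once; it reports no verdict.
Trained networks look in the newest picture that a camera, given by its name, has taken for a name from the list of things; names that differ only in an ending like _2 or _b are one class to them, and where a whole thing is asked for, a point or a joint stands for the part that bears it (a point fixed in the world has none). Each returns a list of dicts, best first, with "score" (0 to 1); they miss things now and then, are a little off and sometimes report something else, mostly with a low value. They report only what shows in the picture. A call takes as long as a camera call.
- robot.regions_of(camera, query): "pixels" (384x512 bool, what is visible of it) and "xy" ([column, row] in pixels, amid what is visible of it).
The state is a dict: "time": time; "qpos": joint angles; "qvel": joint speeds; "joint_efforts": joint torques, N m; "tool_pos": TCP position; "tool_rot": TCP orientation; "contact_force": force on the tool from outside, world axes, zero at the start; "torque": the same for the moment, N m; "opening": finger opening in m.
Only numpy, scipy, OpenCV 4.12 (cv2) and the standard library are available. Lean on these libraries where they do the work, as an engineer would, in place of code of your own. Each camera call takes 0.05 s, during which the arm holds its last target. There are 200 camera calls.

## Working session

There is one attempt and no reset: what is moved stays moved. The work goes in short steps, Python scripts to look and compute and a tool call to move; the robot and the scene stay as the last step left them, time stands still between calls to the robot, and variables do not carry over. Pictures are saved under pics/ and viewed, about 8 in all and at most 12, crops included, and the job is handed in when it is done.

Besides the shell and the picture viewer there is one more tool, called after ">>>" as name([rows], argument=value, ...), one row to a line, values as JSON. carry_out: Moves the arm, as the interface text tells. Its arguments: {"type":"object","properties":{"series":{"type":"array"},"squeeze":{"type":"number"}},"required":["series"]}

```bash
mkdir -p pics
python3 - <<'E'
from cell import robot
import cv2,numpy as np
s=robot.observe();print(s)
for c in ("side","top","wrist"):
    cv2.imwrite(f"pics/{c}0.png",robot.read_camera(c))
    k=robot.calibration(c);print(c,{a:np.round(b,4).tolist() for a,b in k.items()})
    for q in ("ring","eye_a","canister","mug","scraper"):
        for d in robot.regions_of(c,q)[:3]:
            ys,xs=np.where(d["pixels"]); print(c,q,round(d["score"],2),np.round(d["xy"],1),xs.min(),xs.max(),ys.min(),ys.max(),len(xs))
a=[cv2.imread(f"pics/{c}0.png") for c in ("side","top")]
cv2.imwrite("pics/a.png",cv2.resize(np.hstack(a),(800,300)))
print(robot.observe()["time"])
E
```

```text
{'time': 0.0, 'qpos': array([ 1.12198720e+00,  3.42730091e-01,  1.52502799e+00, -4.63371888e-06,
        1.27539116e+00, -1.45972509e-01]), 'qvel': array([-9.96840722e-05, -1.35244618e-03, -4.47817926e-04,  5.83264172e-04,
        3.94143129e-04,  1.15273741e-03]), 'joint_efforts': array([ 1.16684889e-03, -4.31244063e+01, -2.44220692e+01,  7.17830588e-02,
        5.60155569e-02, -1.13517217e-04]), 'tool_pos': array([0.15635649, 0.50074621, 0.22603731]), 'tool_rot': array([-3.14005198e+00, -2.22028931e-04,  2.83875721e+00]), 'contact_force': array([ 0.71655844, -0.7830266 , -0.27465924]), 'torque': array([ 0.00282797, -0.03156755,  0.05727739]), 'opening': 0.09190958786491797}
side {'intrinsics': [[391.642, 0.0, 257.793], [0.0, 391.642, 187.1872], [0.0, 0.0, 1.0]], 'cam_to_world': [[0.7208, 0.5445, -0.429, 0.1826], [-0.6931, 0.5648, -0.4478, -0.4235], [-0.0016, 0.6201, 0.7845, 0.8917], [0.0, 0.0, 0.0, 1.0]]}
side ring 0.68 [325.8 299.6] 310 336 279 307 247
side eye_a 0.66 [321.9 303.8] 305 335 279 307 209
side eye_a 0.53 [310.5 295.7] 304 330 278 309 213
side canister 0.64 [246.  224.
[... 198 characters left out ...]
 [0.0, 0.0, 1.0]], 'cam_to_world': [[0.0177, 0.9956, -0.0918, 0.4848], [-0.9998, 0.018, 0.0014, -0.0034], [0.0031, 0.0917, 0.9958, 1.0865], [0.0, 0.0, 0.0, 1.0]]}
top ring 0.47 [353.9 213. ] 343 371 204 220 185
top eye_a 0.68 [356.3 209.6] 344 362 207 220 79
top eye_a 0.63 [351.4 214. ] 343 371 203 221 255
top canister 0.64 [271.8 213. ] 253 287 192 236 1000
top mug 0.97 [153.8 220.5] 133 169 195 239 1053
top scraper 0.97 [221.8 137.6] 206 267 114 150 1043
wrist {'intrinsics': [[321.61, 0.0, 250.4037], [0.0, 321.61, 190.4775], [0.0, 0.0, 1.0]], 'tool_from_camera': [[0.001, 0.9659, 0.2588, 0.0702], [1.0, -0.001, -0.0004, -0.001], [-0.0001, 0.2588, -0.9659, -0.1572], [0.0, 0.0, 0.0, 1.0]]}
0.9
```

View pics/a.png

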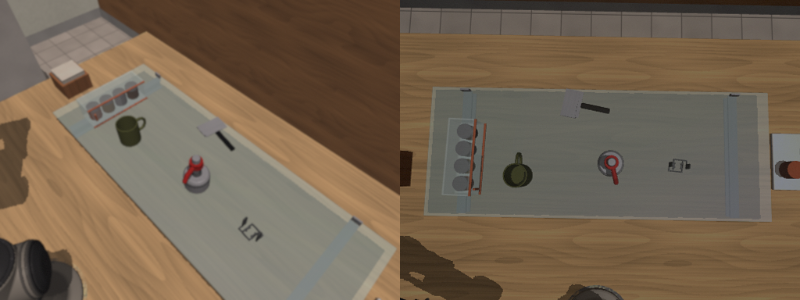

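```bash
cat > h.py <<'E'
from cell import robot
import numpy as np,cv2
from scipy.spatial.transform import Rotation as Ro
def cam(n):
    k=robot.calibration(n)
    if n!="wrist": return k["intrinsics"],k["cam_to_world"]
    s=robot.observe(); T=np.eye(4);T[:3,:3]=Ro.from_euler("xyz",s["tool_rot"]).as_matrix();T[:3,3]=s["tool_pos"]
    return k["intrinsics"],T@k["tool_from_camera"]
def px2w(K,C,uv,z):
    r=np.linalg.solve(K,[uv[0],uv[1],1.]);r=C[:3,:3]@(r*[1,-1,-1]);o=C[:3,3]
    return o+r*(z-o[2])/r[2]
def w2px(K,C,p):
    q=C[:3,:3].T@(np.asarray(p)-C[:3,3]);q=K@(q*[1,-1,-1]);return q[:2]/q[2]
E
python3 - <<'E'
from h import *
for n,l in (("top",[("ring",(356,212),.054),("ring_hi",(356,212),.096),("can",(271.8,213),.14),("mug",(153.8,220),.09)]),("side",[("ring",(322,302),.054),("can",(246,224),.13)])):
    K,C=cam(n)
    for a,p,z in l: print(n,a,px2w(K,C,p,z).round(3))
a=[cv2.resize(cv2.imread("pics/top0.png")[170:260,230:400],None,fx=4.5,fy=4.5,interpolation=2)[:, :765],cv2.resize(cv2.imread("pics/side0.png")[190:320,220:350],None,fx=4.5,fy=4.5,interpolation=2)]
cv2.imwrite("pics/b1.png",a[0]);cv2.imwrite("pics/b2.png",a[1])
E
```

```text
top ring [ 0.525 -0.268  0.054]
top ring_hi [ 0.523 -0.257  0.096]
top can [ 0.515 -0.043  0.14 ]
top mug [0.494 0.253 0.09 ]
side ring [ 0.518 -0.277  0.054]
side can [ 0.504 -0.048  0.13 ]
```

The pictures show the ring at about (680,166) in the top half. Its eyes lie along world ±y, and the canister is at (610,162) with its tube toward the robot. I'll turn the tool first, then fly the wrist camera over.

>>> carry_out([
  {"jaw": 100, "travel": [0, 0, -0.4], "twist": -1},
  {"jaw": 100, "travel": [0, 0, -0.4], "twist": -1},
  {"jaw": 100, "travel": [-0.3, -0.5, 0], "twist": -0.9},
  {"jaw": 100, "travel": [-0.6, -0.7, 0], "twist": 0},
  {"jaw": 100, "travel": [-0.6, -0.7, 0], "twist": 0},
  {"jaw": 100, "travel": [-0.6, -0.7, 0], "twist": 0},
  {"jaw": 100, "travel": [-0.6, -0.7, 0], "twist": 0},
  {"jaw": 100, "travel": [-0.6, -0.7, 0], "twist": 0},
])

```text
time: 1.9
tool_pos: [0.3528, 0.2583, 0.275]
tool_rot: [3.141, 0.001, -3.141]
contact_force: [0.6, 0.8, -0.4]
opening: 0.0922
```

>>> carry_out([
  {"jaw": 100, "travel": [-0.4, -0.9, 0], "twist": 0},
  {"jaw": 100, "travel": [-0.4, -0.9, 0], "twist": 0},
  {"jaw": 100, "travel": [-0.4, -0.9, 0], "twist": 0},
  {"jaw": 100, "travel": [-0.4, -0.9, 0], "twist": 0},
  {"jaw": 100, "travel": [-0.4, -0.9, 0], "twist": 0},
  {"jaw": 100, "travel": [-0.4, -0.9, 0], "twist": 0},
  {"jaw": 100, "travel": [-0.2, -0.9, 0], "twist": 0},
  {"jaw": 100, "travel": [0, -0.9, 0], "twist": 0},
])

```text
time: 2.9
tool_pos: [0.5087, -0.1741, 0.2744]
tool_rot: [3.141, 0.0, -3.141]
contact_force: [0.2, 1.0, -0.6]
opening: 0.0917
```

>>> carry_out([
  {"jaw": 100, "travel": [0, -0.9, 0.2], "twist": 0},
  {"jaw": 100, "travel": [0, -0.6, 0.6], "twist": 0},
  {"jaw": 100, "travel": [0, 0, 0.4], "twist": 0},
  {"jaw": 100, "travel": [0, 0, 0], "twist": 0},
])

```text
time: 3.4
tool_pos: [0.5072, -0.2619, 0.2008]
tool_rot: [3.139, -0.004, 3.142]
contact_force: [0.3, 0.0, 0.8]
opening: 0.0919
```

Run:
```python
from h import *
s=robot.observe();print(s["tool_pos"],s["tool_rot"],s["time"])
cv2.imwrite("pics/w1.png",robot.read_camera("wrist"));K,C=cam("wrist")
for q in ("ring","eye_a","eye_b"):
    for d in robot.regions_of("wrist",q)[:3]:
        ys,xs=np.where(d["pixels"]);print(q,round(d["score"],2),d["xy"],xs.min(),xs.max(),ys.min(),ys.max(),len(xs),px2w(K,C,d["xy"],.06).round(4))
```

```text
[ 0.50722607 -0.26187063  0.20076848] [ 3.13876763 -0.00367513  3.14156415] 3.4
ring 0.77 [250.5, 202.8] 209 280 175 221 1435 [ 0.5303 -0.2623  0.06  ]
eye_a 0.9 [239.3, 201.9] 209 279 175 220 1334 [ 0.5294 -0.2732  0.06  ]
eye_a 0.84 [254.8, 181.1] 227 280 175 220 735 [ 0.5085 -0.2582  0.06  ]
eye_b 0.9 [239.3, 201.9] 209 279 175 220 1334 [ 0.5294 -0.2732  0.06  ]
eye_b 0.84 [254.8, 181.1] 227 280 175 220 735 [ 0.5085 -0.2582  0.06  ]
```

View pics/w1.png

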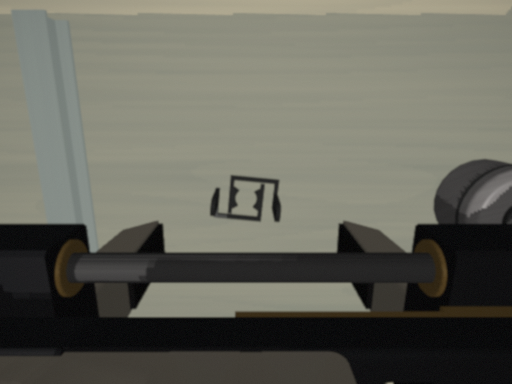

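Run:
```python
import cv2
cv2.imwrite("pics/w1c.png",cv2.resize(cv2.imread("pics/w1.png")[165:230,195:295],None,fx=8,fy=8,interpolation=2))
```

```text
(no output)
```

View pics/w1c.png

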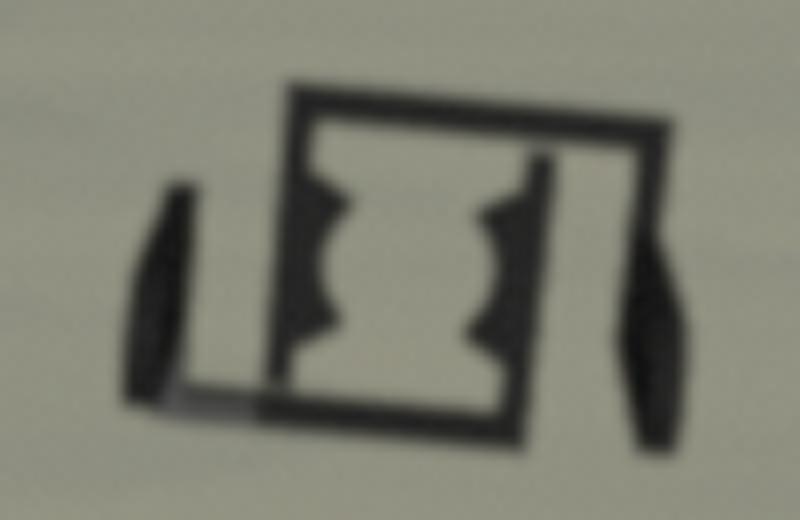

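Run:
```python
from h import *
K,C=cam("wrist")
f=lambda u,v,z=.054:px2w(K,C,(195+u/8-.5,165+v/8-.5),z)
print("centre",f(407,266))
for a,b in (((300,100),(665,132)),((270,408),(515,435)),((290,85),(270,385)),((550,155),(522,445))):
    d=f(*b)-f(*a);print(d.round(4),np.degrees(np.arctan2(d[1],d[0])))
```

```text
centre [ 0.52886105 -0.26774508  0.054     ]
[0.0039 0.0448 0.    ] 85.03908840255164
[0.0035 0.031  0.    ] 83.52217236250902
[ 0.0387 -0.003   0.    ] -4.47931528437854
[ 0.0379 -0.0031 -0.    ] -4.601384956091854
```

The crop shows the two jaws at crop x 318 and 495. That puts the bore centre at about pixel (245.9,198) and the ring's yaw at about -5°.

>>> carry_out([
  {"jaw": 100, "travel": [-0.36, -0.1, 0], "twist": 0},
  {"jaw": 100, "travel": [0, 0, 0.4], "twist": 0.85},
  {"jaw": 100, "travel": [0, 0, 0.6], "twist": 0},
  {"jaw": 100, "travel": [0, 0, 0.6], "twist": 0},
  {"jaw": 100, "travel": [0, 0, 0.5], "twist": 0},
  {"jaw": 100, "travel": [0, 0, 0.2], "twist": 0},
  {"jaw": 100, "travel": [0, 0, 0], "twist": 0},
], squeeze=30)

```text
time: 4.47
tool_pos: [0.5303, -0.268, 0.0651]
tool_rot: [-3.142, 0.0, 3.054]
contact_force: [0.1, -0.9, -0.4]
opening: 0.092
```

Run:
```python
from h import *
s=robot.observe();print(s["tool_pos"],s["tool_rot"],s["time"],s["contact_force"])
im=robot.read_camera("wrist");cv2.imwrite("pics/w2.png",im)
t=robot.read_camera("side")[265:325,285:365]
cv2.imwrite("pics/m2.png",np.hstack([cv2.resize(im,(400,300)),cv2.resize(t,(400,300),interpolation=2)]))
```

```text
[ 0.53029054 -0.26797708  0.06514265] [-3.14150975e+00  3.11660168e-04  3.05398822e+00] 4.475 [ 0.11193178 -0.90067626 -0.42588061]
```

View pics/m2.png

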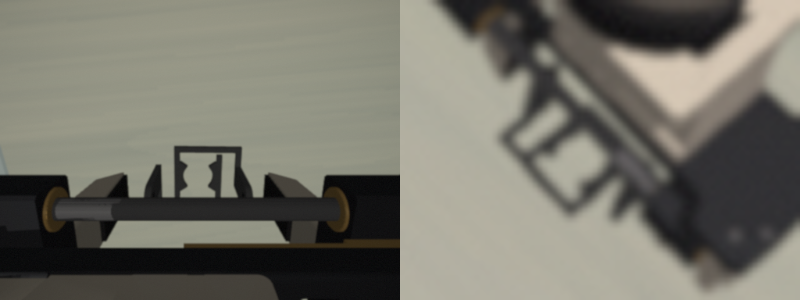

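The eyes sit between the fingers and line up with them. I'll go down 4 mm and pinch.

>>> carry_out([
  {"jaw": 100, "travel": [0.02, 0, 0.07], "twist": 0},
  {"jaw": 60, "travel": [0, 0, 0], "twist": 0},
  {"jaw": 0, "travel": [0, 0, 0], "twist": 0},
  {"jaw": 0, "travel": [0, 0, 0], "twist": 0},
  {"jaw": 0, "travel": [0, 0, 0], "twist": 0},
  {"jaw": 0, "travel": [0, 0, 0], "twist": 0},
  {"jaw": 0, "travel": [0, 0, 0], "twist": 0},
  {"jaw": 0, "travel": [0, 0, 0], "twist": 0},
], squeeze=30)

```text
time: 5.58
tool_pos: [0.5289, -0.2682, 0.0608]
tool_rot: [-3.141, 0.001, 3.053]
contact_force: [0.3, -1.4, 3.4]
opening: 0.0514
```

>>> carry_out([
  {"jaw": 0, "travel": [0, 0, -0.1], "twist": 0},
  {"jaw": 0, "travel": [0, 0, -0.3], "twist": 0},
  {"jaw": 0, "travel": [0, 0, -0.5], "twist": 0},
  {"jaw": 0, "travel": [0, 0, -0.6], "twist": 0},
  {"jaw": 0, "travel": [0, 0, -0.6], "twist": 0},
  {"jaw": 0, "travel": [0, 0, -0.6], "twist": 0},
  {"jaw": 0, "travel": [0, 0, -0.5], "twist": 0},
  {"jaw": 0, "travel": [0, 0, -0.3], "twist": 0},
])

```text
time: 6.58
tool_pos: [0.5289, -0.2679, 0.2722]
tool_rot: [-3.141, 0.001, 3.054]
contact_force: [0.7, 0.9, -1.2]
opening: 0.0513
```

>>> carry_out([
  {"jaw": 0, "travel": [-0.1, 0.2, 0], "twist": 0},
  {"jaw": 0, "travel": [-0.1, 0.5, 0], "twist": 0},
  {"jaw": 0, "travel": [-0.1, 0.7, 0], "twist": 0},
  {"jaw": 0, "travel": [-0.1, 0.8, 0], "twist": 0},
  {"jaw": 0, "travel": [-0.1, 0.8, 0], "twist": 0},
  {"jaw": 0, "travel": [-0.1, 0.5, 0], "twist": 0},
  {"jaw": 0, "travel": [0, 0.3, 0], "twist": 0},
  {"jaw": 0, "travel": [0, 0, 0], "twist": 0},
])

```text
time: 7.58
tool_pos: [0.5843, -0.0428, 0.2697]
tool_rot: [3.141, -0.002, 3.055]
contact_force: [-0.6, 1.1, -1.8]
opening: 0.0511
```

Run:
```python
from h import *
s=robot.observe();print(s["tool_pos"],s["tool_rot"],s["time"],s["contact_force"],s["opening"])
im=robot.read_camera("wrist");cv2.imwrite("pics/w3.png",im)
cv2.imwrite("pics/w3b.png",cv2.resize(im[20:284,130:480],None,fx=2.2,fy=2.2,interpolation=2))
K,C=cam("wrist")
for q in ("ring","canister"):
    for d in robot.regions_of("wrist",q)[:2]:
        ys,xs=np.where(d["pixels"]);print(q,round(d["score"],2),d["xy"],xs.min(),xs.max(),ys.min(),ys.max(),len(xs),px2w(K,C,d["xy"],.13).round(4))
```

```text
[ 0.58431581 -0.04284953  0.26972549] [ 3.14134352e+00 -1.51628420e-03  3.05544783e+00] 7.575 [-0.6081385   1.11428326 -1.75190128] 0.05114226937113549
ring 0.86 [272.6, 219.7] 192 309 192 251 3171 [ 0.6248 -0.0263  0.13  ]
canister 0.7 [245.9, 113.6] 208 293 38 160 6514 [ 0.5217 -0.0433  0.13  ]
```

View pics/w3b.png

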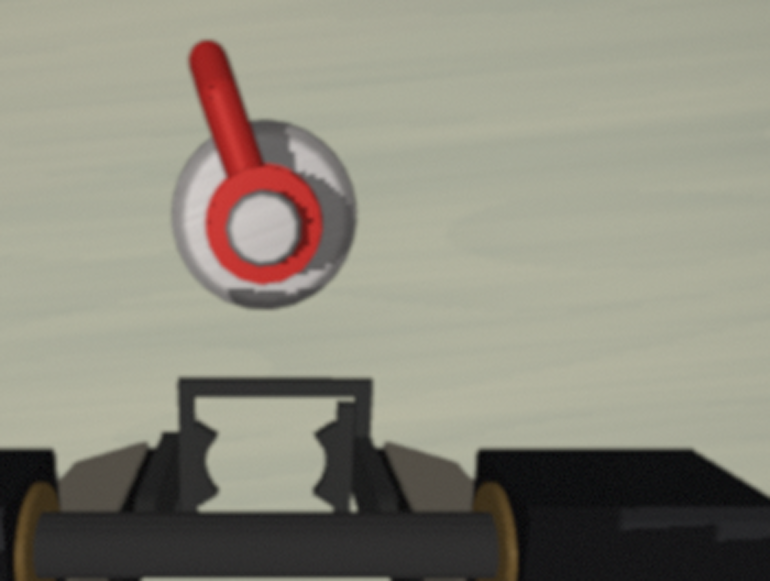

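```bash
cat > m.py <<'E'
from h import *
from scipy.optimize import least_squares
def fitcircle(K,C,pts,r,z=None,x0=(.515,-.043,.16)):
    def f(p):
        zz=p[2] if z is None else z
        return [np.hypot(*(px2w(K,C,u,zz)[:2]-p[:2]))-r for u in pts]
    s=least_squares(f,x0,loss="soft_l1",f_scale=.0007);return s.x,np.sqrt(np.mean(np.square(f(s.x))))
def collar(im,K,C,guess):
    b,g,r=[im[...,i].astype(int) for i in range(3)]
    m=((r>90)&(r>2*g)).astype(np.uint8)
    c=max(cv2.findContours(m,cv2.RETR_EXTERNAL,cv2.CHAIN_APPROX_NONE)[0],key=cv2.contourArea)[:,0].astype(float)
    g0=w2px(K,C,guess);k=c[(c[:,1]>g0[1]-8)]
    return k
E
python3 - <<'E'
from m import *
im=cv2.imread("pics/w3.png");K,C=cam("wrist")
k=collar(im,K,C,(.515,-.043,.16));print(len(k),k.min(0),k.max(0))
print("collar free z",fitcircle(K,C,k,.021+.0004))
for z in (.155,.160,.165,.17): print(z,fitcircle(K,C,k,.0214,z))
# canister rim: dark/grey outline r=42 z=.11
print("axis via rim px: ")
for uv in (((172/2.2+130-.3),(213/2.2+20-.3)),((356/2.2+130-.3),(213/2.2+20-.3)),((264/2.2+130-.3),(120/2.2+20-.3)),((264/2.2+130-.3),(309/2.2+20-.3))): print(px2w(K,C,uv,.105).round(4))
h=((265.5/2.2+130-.3),(228/2.2+20-.3));print("head",[px2w(K,C,h,z).round(4) for z in(.17,.18)])
b=((266/2.2+130-.3),(462/2.2+20-.3));print("bore",px2w(K,C,b,.263).round(4),"tcp",robot.observe()["tool_pos"])
E
```

```text
124 [224.  98.] [276. 148.]
collar free z (array([ 0.52807897, -0.04138424,  0.15527864]), np.float64(0.0003297729871111617))
0.155 (array([ 0.52810345, -0.0413867 ,  0.16      ]), np.float64(0.0003319707957187739))
0.16 (array([ 0.52762687, -0.04133616,  0.16      ]), np.float64(0.0004649832255780476))
0.165 (array([ 0.52702424, -0.04126982,  0.16      ]), np.float64(0.0007813473760963452))
0.17 (array([ 0.52634741, -0.0411819 ,  0.16      ]), np.float64(0.0011460277123515705))
axis via rim px: 
[ 0.522 -0.082  0.105]
[ 5.292e-01 -5.000e-04  1.050e-01]
[ 0.4867 -0.0378  0.105 ]
[ 0.5685 -0.0451  0.105 ]
head [array([ 0.5285, -0.0408,  0.17  ]), array([ 0.528 , -0.0408,  0.18  ])]
bore [ 0.5803 -0.0453  0.263 ] tcp [ 0.58441454 -0.04505854  0.27028081]
```

```bash
cat >> m.py <<'E'
def look(name,guess=(.528,-.042,.155)):
    P=[];F=[]
    for i in range(3):
        s=robot.observe();K,C=cam("wrist");im=robot.read_camera("wrist")
        P.append(s["tool_pos"]);k=collar(im,K,C,guess);F.append(fitcircle(K,C,k,.0214)[0])
        print(s["tool_pos"].round(4),s["tool_rot"].round(3),F[-1].round(4))
    cv2.imwrite(f"pics/{name}.png",im);return im
E
python3 - <<'E'
from m import *
look("w4");print(robot.observe()["time"])
E
```

```text
[ 0.5844 -0.0451  0.2703] [-3.141 -0.     3.052] [ 0.5279 -0.0388  0.1545]
[ 0.5844 -0.0452  0.2703] [-3.141 -0.     3.052] [ 0.5279 -0.0388  0.1546]
[ 0.5845 -0.0452  0.2704] [-3.141 -0.     3.052] [ 0.528  -0.0388  0.1541]
7.875
```

>>> carry_out([
  {"jaw": 0, "travel": [0.3, 0.01, 0], "twist": 0},
  {"jaw": 0, "travel": [0.4, 0.02, 0], "twist": 0},
  {"jaw": 0, "travel": [0.2, 0, 0.2], "twist": 0},
  {"jaw": 0, "travel": [0, 0, 0.35], "twist": 0},
  {"jaw": 0, "travel": [0, 0, 0.3], "twist": 0},
  {"jaw": 0, "travel": [0, 0, 0.1], "twist": 0},
  {"jaw": 0, "travel": [0, 0, 0], "twist": 0},
  {"jaw": 0, "travel": [0, 0, 0], "twist": 0},
])

```text
time: 8.88
tool_pos: [0.5314, -0.0377, 0.2143]
tool_rot: [-3.142, 0.001, 3.053]
contact_force: [-0.0, -0.3, -0.1]
opening: 0.0511
```

Run:
```python
from m import *
for i in range(3): robot.read_camera("wrist")
s=robot.observe();print(s["tool_pos"],s["tool_rot"],s["time"],s["contact_force"],s["opening"])
im=robot.read_camera("wrist");cv2.imwrite("pics/w5.png",im)
w=cv2.resize(im[160:270,170:330],None,fx=5,fy=5,interpolation=2)
cv2.imwrite("pics/w5b.png",w)
a,b=robot.read_camera("side"),robot.read_camera("top");cv2.imwrite("pics/s5.png",a);cv2.imwrite("pics/t5.png",b)
```

```text
[ 0.53129641 -0.03754117  0.21407311] [-3.14155818e+00  1.06672215e-03  3.05353397e+00] 9.025 [-0.06842018  0.48744854 -1.22661512] 0.05170725421016324
```

View pics/w5b.png

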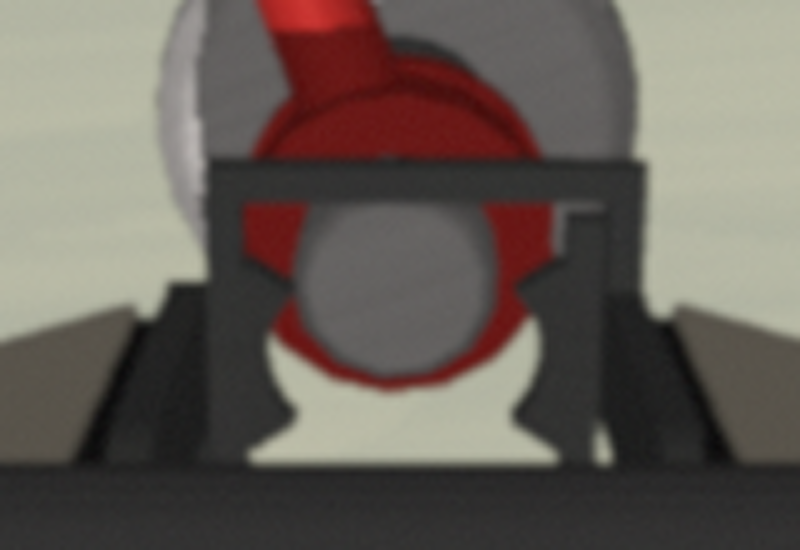

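Run:
```python
from m import *
K,C=cam("wrist")
f=lambda u,v,z:px2w(K,C,(170+u/5-.4,160+v/5-.4),z).round(4)
print("tcp",robot.observe()["tool_pos"].round(4))
print("bore",f(404.5,350,.2075),f(404.5,354,.2075))
print("width",f(268,350,.2075),f(541,350,.2075))
for z in (.165,.17,.175,.18): print(z,"head",f(397,290,z),"w",np.hypot(*(f(300,290,z)-f(495,290,z))[:2]), "outer w",np.hypot(*(f(296,290,z-.006)-f(500,290,z-.006))[:2]))
im=cv2.imread("pics/w5.png")
for n in ("side","top"):
    K2,C2=cam(n);p=[w2px(K2,C2,(.528,-.0388,z)) for z in (.175,.2)];print(n,np.round(p,1))
a=cv2.imread("pics/s5.png")[165:255,195:295];b=cv2.imread("pics/t5.png")[165:255,220:320]
cv2.imwrite("pics/st5.png",np.hstack([cv2.resize(a,(400,360),interpolation=2),cv2.resize(b,(400,360),interpolation=2)]))
```

```text
tcp [ 0.5311 -0.0375  0.2138]
bore [ 0.5265 -0.0377  0.2075] [ 0.527  -0.0377  0.2075]
width [ 0.5252 -0.0525  0.2075] [ 0.5278 -0.0229  0.2075]
0.165 head [ 0.5348 -0.0394  0.165 ] w 0.026400378785161403 outer w 0.02850122804371769
0.17 head [ 0.533  -0.0392  0.17  ] w 0.02580271303564801 outer w 0.02780377672187719
0.175 head [ 0.5312 -0.0391  0.175 ] w 0.02518769540867127 outer w 0.027206065500178442
0.18 head [ 0.5295 -0.0389  0.18  ] w 0.024490202122481552 outer w 0.026400378785161407
side [[250.4 204.6]
 [250.3 197.9]]
top [[270.7 207.1]
 [271.1 206.6]]
```

View pics/st5.png

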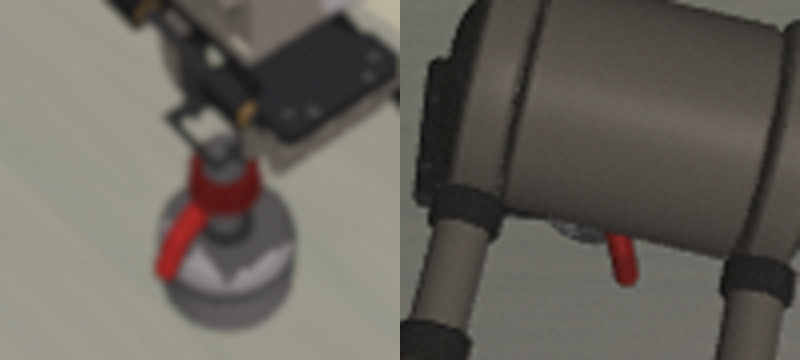

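>>> carry_out([
  {"jaw": 0, "travel": [-0.035, -0.017, 0.1], "twist": 0},
  {"jaw": 0, "travel": [0, 0, 0.08], "twist": 0},
  {"jaw": 0, "travel": [0, 0, 0.05], "twist": 0},
  {"jaw": 0, "travel": [0, 0, 0], "twist": 0},
  {"jaw": 0, "travel": [0, 0, 0], "twist": 0},
])

```text
time: 9.8
tool_pos: [0.5331, -0.0387, 0.1998]
tool_rot: [3.142, 0.0, 3.053]
contact_force: [-0.4, -0.2, -0.5]
opening: 0.0517
```

Run:
```python
from m import *
for i in range(2): robot.read_camera("wrist")
s=robot.observe();print(s["tool_pos"],s["time"],s["contact_force"],s["opening"])
im=robot.read_camera("wrist");cv2.imwrite("pics/w6.png",im)
cv2.imwrite("pics/w6b.png",cv2.resize(im[160:270,170:330],None,fx=5,fy=5,interpolation=2))
```

```text
[ 0.53312457 -0.03870085  0.1998823 ] 9.9 [ 0.31852204 -1.02867853 -0.38373333] 0.050989420894167296
```

View pics/w6b.png

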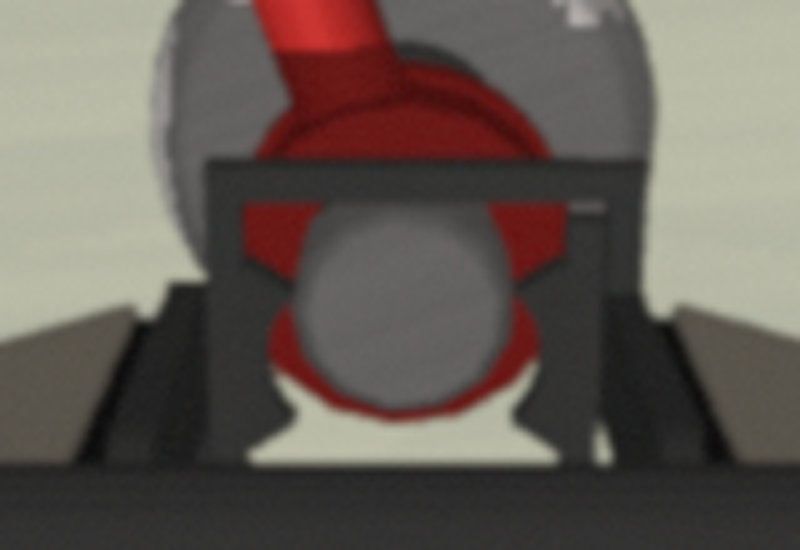

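Run:
```python
from m import *
s=robot.observe();print(s["tool_pos"],s["tool_rot"])
k=robot.calibration("wrist")
def CC(p,r):
    T=np.eye(4);T[:3,:3]=Ro.from_euler("xyz",r).as_matrix();T[:3,3]=p;return T@k["tool_from_camera"]
K=k["intrinsics"]
V={"w4":CC((.5845,-.0452,.2704),(-3.1415,0,3.052)),"w5":CC((.5313,-.0375,.2141),(-3.1415,.0005,3.0535)),"w6":CC(s["tool_pos"],(3.1415,0,3.053))}
# row profile of brightness down the head centre column & collar, subpixel edges
for n,c in (("w5",249),("w6",251)):
    im=cv2.GaussianBlur(cv2.imread(f"pics/{n}.png"),(3,1),0).astype(int)
    print(n,[(r,*im[r,c]) for r in range(228,246)])
    r=218 if n=="w5" else 221
    print(n,[(x,*im[r,x]) for x in list(range(224,236))+list(range(264,278))])
im=cv2.imread("pics/w4.png");h=cv2.cvtColor(im,cv2.COLOR_BGR2HSV)
m=((h[...,1]<70)&(im[...,2]>90)).astype(np.uint8);
n,l,st,ce=cv2.connectedComponentsWithStats(m);
for i in range(1,n):
    if 150<st[i,4]<2000: print("w4",st[i],ce[i],[px2w(K,V["w4"],ce[i],z).round(4) for z in (.17,.18)])
```

```text
[ 0.53312246 -0.03870463  0.19989704] [3.14157949e+00 4.32461085e-04 3.05349860e+00]
w5 [(228, np.int64(95), np.int64(96), np.int64(99)), (229, np.int64(95), np.int64(97), np.int64(99)), (230, np.int64(96), np.int64(97), np.int64(100)), (231, np.int64(95), np.int64(96), np.int64(99)), (232, np.int64(96), np.int64(98), np.int64(100)), (233, np.int64(90), np.int64(92), np.int64(94)), (234, np.int64(74), np.int64(75), np.int64(84)), (235, np.int64(47), np.int64(49), np.int64(86)), (236, np.int64(34), np.int64(36), np.int64(101)), (237, np.int64(60), np.int64(69), np.int64(118)), (238, np.int64(112), np.int64(126), np.int64(148)), (239, np.int64(152), np.int64(170), np.int64(174)), (240, np.int64(165), np.int64(185), np.int64(183)), (241, np.int64(166), np.int64(185), np.int64(184)), (242, np.int64(166), np.int64(186), np.int64(185)), (243, np.int64(166), np.int64(186), np.int64(185)), (244, np.int64(165), np.int64(185), np.int64(184)), (245, np.int64(165), np.int64(185), np.int64(183))]
w5 [(224, np.int64(47), np.int64(48), np.int64(48)), (225, np.int64(47), np.int64(48), np.int64(48)),
[... 2918 characters left out ...]
4(96)), (269, np.int64(86), np.int64(87), np.int64(89)), (270, np.int64(77), np.int64(78), np.int64(82)), (271, np.int64(65), np.int64(66), np.int64(79)), (272, np.int64(50), np.int64(51), np.int64(85)), (273, np.int64(37), np.int64(39), np.int64(92)), (274, np.int64(35), np.int64(37), np.int64(87)), (275, np.int64(42), np.int64(43), np.int64(71)), (276, np.int64(48), np.int64(48), np.int64(58)), (277, np.int64(50), np.int64(50), np.int64(52))]
w4 [237 106  32  34 856] [252.62149533 122.3703271 ] [array([ 0.5281, -0.0391,  0.17  ]), array([ 0.5276, -0.0391,  0.18  ])]
w4 [  4 282  20  36 491] [ 13.53971487 299.49898167] [array([ 0.6665, -0.2701,  0.17  ]), array([ 0.6606, -0.2611,  0.18  ])]
```

Run:
```python
from m import *
k=robot.calibration("wrist");K=k["intrinsics"]
def CC(p,r,e=0,t=0):
    T=np.eye(4);T[:3,:3]=Ro.from_euler("xyz",r).as_matrix();T[:3,3]=p
    D=np.eye(4);D[:3,:3]=Ro.from_euler("x",e).as_matrix();B=k["tool_from_camera"].copy();B[0,3]+=t;return T@B@D
P={"w4":((.5845,-.0452,.2704),(-3.1415,0,3.052)),"w5":((.5313,-.0375,.2141),(-3.1415,.0005,3.0535)),"w6":((.5331,-.0387,.1999),(3.1415,0.0002,3.0535))}
im=cv2.imread("pics/w4.png");c=252;g=im[:,c].astype(int)
print("w4 col",[(r,*map(int,im[r,c])) for r in list(range(92,108))+list(range(134,152))])
for z in (.17,.174,.178,.182):
    print(z,[(n,(px2w(K,CC(*P[n]),uv,z)-[.013,0,0]).round(4)[:2].tolist()) for n,uv in (("w5",(249,234.6)),("w6",(250,241.0)))])
for z in (.155,.16,.165,.17):
    print(z,[(n,(px2w(K,CC(*P[n]),uv,z)-[.021,0,0]).round(4)[:2].tolist()) for n,uv in (("w5",(249,237.7)),("w6",(250,243.8)))])
```

```text
w4 col [(92, 55, 56, 97), (93, 40, 41, 108), (94, 34, 36, 138), (95, 44, 48, 176), (96, 51, 55, 194), (97, 52, 56, 197), (98, 51, 57, 196), (99, 51, 57, 197), (100, 51, 55, 196), (101, 51, 55, 196), (102, 50, 54, 196), (103, 51, 55, 195), (104, 54, 58, 182), (105, 68, 71, 145), (106, 92, 93, 113), (107, 125, 126, 129), (134, 183, 185, 190), (135, 183, 186, 190), (136, 182, 185, 189), (137, 166, 169, 173), (138, 127, 130, 132), (139, 86, 87, 109), (140, 61, 63, 142), (141, 49, 53, 179), (142, 49, 52, 192), (143, 47, 50, 192), (144, 46, 51, 192), (145, 47, 51, 192), (146, 48, 52, 192), (147, 65, 69, 185), (148, 113, 116, 176), (149, 160, 162, 180), (150, 170, 173, 178), (151, 150, 153, 157)]
0.17 [('w5', [0.5324, -0.0404]), ('w6', [0.5326, -0.0407])]
0.174 [('w5', [0.5307, -0.0402]), ('w6', [0.5308, -0.0406])]
0.178 [('w5', [0.529, -0.04]), ('w6', [0.5291, -0.0404])]
0.182 [('w5', [0.5274, -0.0399]), ('w6', [0.5273, -0.0402])]
0.155 [('w5', [0.5331, -0.0412]), ('w6', [0.5333, -0.0415])]
0.16 [('w5', [0.5309, -0.041]), ('w6', [0.531, -0.0413])]
0.165 [('w5', [0.5288, -0.0408]), ('w6', [0.5288, -0.0411])]
0.17 [('w5', [0.5266, -0.0406]), ('w6', [0.5265, -0.0409])]
```

>>> carry_out([
  {"jaw": 0, "travel": [0.01, 0, 0.03], "twist": 0},
  {"jaw": 0, "travel": [0, 0, 0.03], "twist": 0},
  {"jaw": 0, "travel": [0, 0, 0.03], "twist": 0},
  {"jaw": 0, "travel": [0, 0, 0.03], "twist": 0},
  {"jaw": 0, "travel": [0, 0, 0], "twist": 0},
])

```text
time: 10.58
tool_pos: [0.5323, -0.0386, 0.1923]
tool_rot: [3.141, -0.0, 3.053]
contact_force: [0.3, -0.1, -0.6]
opening: 0.0515
```

>>> carry_out([
  {"jaw": 0, "travel": [0, 0, 0.02], "twist": 0},
  {"jaw": 0, "travel": [0, 0, 0.02], "twist": 0},
  {"jaw": 0, "travel": [0, 0, 0], "twist": 0},
])

```text
time: 10.95
tool_pos: [0.5324, -0.0386, 0.19]
tool_rot: [3.141, -0.0, 3.054]
contact_force: [0.0, 0.4, -0.7]
opening: 0.051
```

>>> carry_out([
  {"jaw": 0, "travel": [0, 0, 0.02], "twist": 0},
  {"jaw": 0, "travel": [0, 0, 0.02], "twist": 0},
  {"jaw": 0, "travel": [0, 0, 0], "twist": 0},
])

```text
time: 11.32
tool_pos: [0.5324, -0.0386, 0.1876]
tool_rot: [3.141, -0.0, 3.053]
contact_force: [0.1, -0.5, -1.3]
opening: 0.0515
```

Run:
```python
from m import *
s=robot.observe();print(s["tool_pos"],s["time"],s["contact_force"],s["opening"])
im=robot.read_camera("wrist");cv2.imwrite("pics/w7.png",im)
cv2.imwrite("pics/w7b.png",cv2.resize(im[160:270,170:330],None,fx=5,fy=5,interpolation=2))
```

```text
[ 0.53235677 -0.03861358  0.18757493] 11.325 [ 0.0543325  -0.45425994 -1.28538105] 0.05151424978188536
```

View pics/w7b.png

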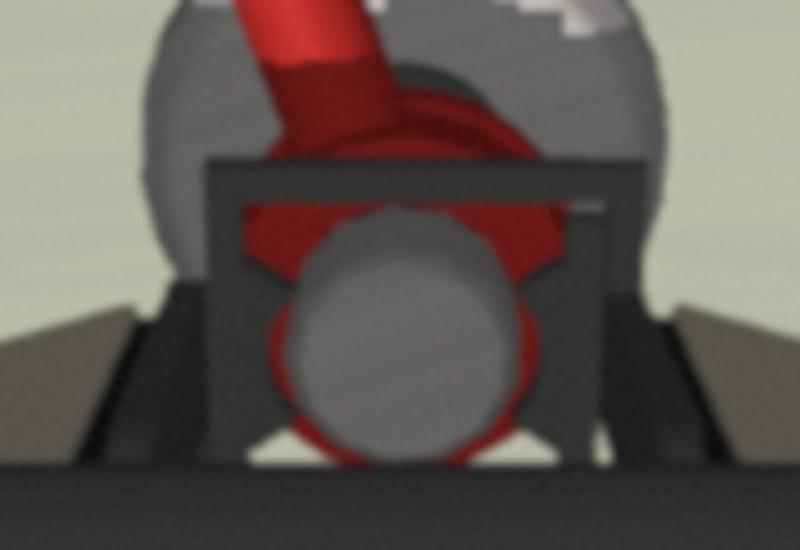

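The head's top face is at crop (403,355) and the bore centre at (405,352), so they're aligned. I'll carry on down by feel.

>>> carry_out([
  {"jaw": 0, "travel": [0, 0, 0.03], "twist": 0},
  {"jaw": 0, "travel": [0, 0, 0.03], "twist": 0},
  {"jaw": 0, "travel": [0, 0, 0.03], "twist": 0},
  {"jaw": 0, "travel": [0, 0, 0.03], "twist": 0},
  {"jaw": 0, "travel": [0, 0, 0], "twist": 0},
])

```text
time: 12.0
tool_pos: [0.5324, -0.0387, 0.1806]
tool_rot: [3.142, 0.0, 3.053]
contact_force: [-0.8, 0.6, 1.7]
opening: 0.0516
```

>>> carry_out([
  {"jaw": 0, "travel": [0, 0, 0.03], "twist": 0},
  {"jaw": 0, "travel": [0, 0, 0.03], "twist": 0},
  {"jaw": 0, "travel": [0, 0, 0], "twist": 0},
])

```text
time: 12.38
tool_pos: [0.5325, -0.0386, 0.1769]
tool_rot: [3.142, 0.0, 3.053]
contact_force: [-0.0, -0.3, 2.7]
opening: 0.0516
```

>>> carry_out([
  {"jaw": 0, "travel": [0, 0, 0.02], "twist": 0},
  {"jaw": 0, "travel": [0, 0, 0.02], "twist": 0},
  {"jaw": 0, "travel": [0, 0, 0], "twist": 0},
])

```text
time: 12.75
tool_pos: [0.5325, -0.0386, 0.1745]
tool_rot: [3.142, 0.0, 3.054]
contact_force: [-1.6, 0.1, 3.3]
opening: 0.051
```

>>> carry_out([
  {"jaw": 0, "travel": [0, 0, 0.02], "twist": 0},
  {"jaw": 0, "travel": [0, 0, 0], "twist": 0},
  {"jaw": 0, "travel": [0, 0, 0], "twist": 0},
])

```text
time: 13.12
tool_pos: [0.5325, -0.0387, 0.1734]
tool_rot: [3.142, 0.0, 3.053]
contact_force: [-0.8, 0.7, 4.5]
opening: 0.0513
```

>>> carry_out([
  {"jaw": 0, "travel": [0, 0, 0.02], "twist": 0},
  {"jaw": 0, "travel": [0, 0, 0], "twist": 0},
  {"jaw": 0, "travel": [0, 0, 0], "twist": 0},
])

```text
time: 13.5
tool_pos: [0.5325, -0.0387, 0.1722]
tool_rot: [3.142, 0.0, 3.054]
contact_force: [-1.0, 0.5, 4.2]
opening: 0.0516
```

>>> carry_out([
  {"jaw": 0, "travel": [0, 0, 0.02], "twist": 0},
  {"jaw": 0, "travel": [0, 0, 0], "twist": 0},
  {"jaw": 0, "travel": [0, 0, 0], "twist": 0},
])

```text
time: 13.88
tool_pos: [0.5325, -0.0386, 0.1711]
tool_rot: [3.142, 0.0, 3.054]
contact_force: [-0.7, 0.2, 6.4]
opening: 0.0518
```

>>> carry_out([
  {"jaw": 0, "travel": [0, 0, 0.01], "twist": 0},
  {"jaw": 0, "travel": [0, 0, 0], "twist": 0},
  {"jaw": 0, "travel": [0, 0, 0], "twist": 0},
])

```text
time: 14.25
tool_pos: [0.5325, -0.0387, 0.1711]
tool_rot: [-3.142, 0.001, 3.054]
contact_force: [-3.1, 0.5, 10.2]
opening: 0.0517
```

The stop is found: z stayed at 0.1711 while the force rose to 10 N. Next I'll let the ring contract under control while still holding it down.

>>> carry_out([
  {"jaw": 57, "travel": [0, 0, 0], "twist": 0},
  {"jaw": 59, "travel": [0, 0, 0], "twist": 0},
  {"jaw": 61, "travel": [0, 0, 0], "twist": 0},
  {"jaw": 63, "travel": [0, 0, 0], "twist": 0},
  {"jaw": 65, "travel": [0, 0, 0], "twist": 0},
  {"jaw": 67, "travel": [0, 0, 0], "twist": 0},
  {"jaw": 70, "travel": [0, 0, 0], "twist": 0},
  {"jaw": 75, "travel": [0, 0, 0], "twist": 0},
])

```text
time: 15.25
tool_pos: [0.5322, -0.0386, 0.1699]
tool_rot: [3.141, -0.001, 3.053]
contact_force: [-0.8, -0.8, -0.4]
opening: 0.0681
```

Run:
```python
from m import *
s=robot.observe();print(s["tool_pos"],s["time"],s["contact_force"],s["opening"])
im=robot.read_camera("wrist");cv2.imwrite("pics/w8.png",im)
sd=robot.read_camera("side")[165:255,195:315]
cv2.imwrite("pics/w8b.png",np.hstack([cv2.resize(im[160:270,150:350],(480,264),interpolation=2),cv2.resize(sd,(320,264),interpolation=2)]))
```

```text
[ 0.53224057 -0.03858204  0.1699085 ] 15.25 [-0.76645105 -0.77427263 -0.39597193] 0.06807746861747241
```

View pics/w8b.png

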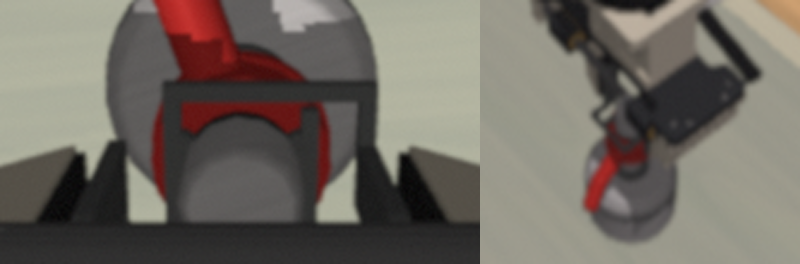

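The jaws look drawn in under the head, with the eyes back apart. I'll open fully and back straight up.

>>> carry_out([
  {"jaw": 100, "travel": [0, 0, 0], "twist": 0},
  {"jaw": 100, "travel": [0, 0, 0], "twist": 0},
  {"jaw": 100, "travel": [0, 0, -0.2], "twist": 0},
  {"jaw": 100, "travel": [0, 0, -0.5], "twist": 0},
  {"jaw": 100, "travel": [0, 0, -0.7], "twist": 0},
  {"jaw": 100, "travel": [-0.3, 0, -0.5], "twist": 0},
  {"jaw": 100, "travel": [-0.5, 0, 0], "twist": 0},
  {"jaw": 100, "travel": [0, 0, 0], "twist": 0},
])

```text
time: 16.35
tool_pos: [0.5813, -0.0431, 0.2848]
tool_rot: [-3.142, 0.001, 3.054]
contact_force: [-0.3, -0.9, -0.4]
opening: 0.0917
```

Run:
```python
from m import *
for i in range(2):robot.read_camera("wrist")
s=robot.observe();print(s["tool_pos"],s["time"],s["contact_force"],s["opening"]);K,C=cam("wrist")
im=robot.read_camera("wrist");cv2.imwrite("pics/w9.png",im)
c=w2px(K,C,(.528,-.039,.17)).astype(int);print(c)
sd=robot.read_camera("side")[165:255,195:315]
x=max(c[0]-60,0);y=max(c[1]-50,0)
cv2.imwrite("pics/w9b.png",np.hstack([cv2.resize(im[y:y+100,x:x+120],(480,400),interpolation=2),cv2.resize(sd,(320,400),interpolation=2)]));print(x,y)
```

```text
[ 0.57975612 -0.04276913  0.28427565] 16.45 [ 0.42316847 -0.64407496  0.06000246] 0.09197877490268098
[250 127]
190 77
```

View pics/w9b.png

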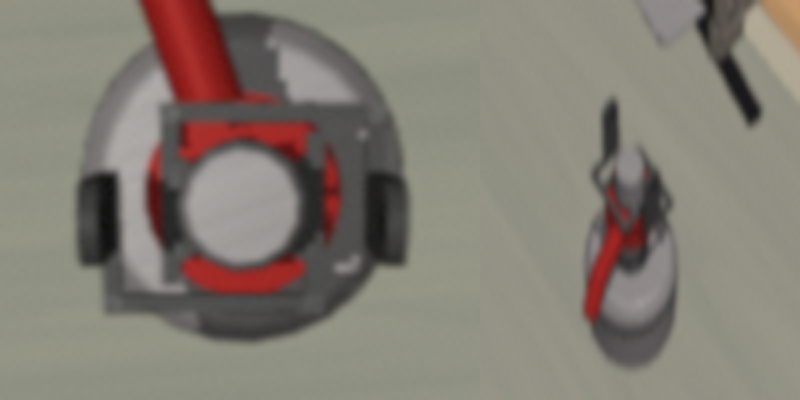

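The ring is centred: its jaws disappear under the head at crop (243,203), and the eyes are symmetric at x≈97 and 387. It's level and the spout is held down, so I'm handing in.

```bash
python3 -c "
from cell import robot
print(robot.hand_in(), robot.observe()['time'])"
```

```text
the job is handed in; nothing more can be done
the job is handed in; nothing more can be done
```

I pinched the ring to full spread, carried it over the stem and pressed the spout down to its stop. The ring then contracted into the groove, and I handed in at about 16.5 s of the 51 s allowed. `hand_in` gives no verdict, so I don't know how it was judged.

- **Pressing:** the stop showed at a tool height of 0.171 m, where the tool no longer moved down and the force rose to about 10 N. The highest force I read was 10.2 N, but I only got readings at the end of each move.
- **Last pictures:** the ring is shut, level and centred, with its jaws under the stem's head. The spout looks held down, the gripper is open, and it is well clear of everything.
- **Not measured:** I did not read the ring's final spread, tilt or holding force directly. I judged them from the pictures and from the eyes being about as far apart as at rest. I did not re-measure the mug and scraper, but the arm stayed clear of both.
- **Disagreement:** the camera views put the spout collar's top anywhere from 0.155 to 0.167 m. By feel it was about 0.170 m, which means the stem sits about 10 mm higher than nominal, within the stated 11 mm. I relied on feel for the height.

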